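Close the leak-test pot and hold the coupler on its tilted nipple

ROBOT

A 6-joint arm with a two-finger parallel gripper is mounted at the origin on the work surface. World frame = base frame: x ahead of the robot, y to its left, z up, the work surface at z = 0. Lengths are in m, angles in rad, forces in N, time in s.
With the tool pointing down it reaches from about 0.325 to 0.85 m from the base axis. Payload 15.5 kg.
Tool frame: the origin (TCP) lies midway between the tips of the shut fingers; the grasp point (between the pads) lies 19 mm behind it; z points along the fingers, y is the line along which they close (so a half turn about z gives the same grasp; the last joint's range is limited). The gripper opens to 91 mm and grips with 3 to 60 N. Pads are 32 mm wide; open, the fingers measure 118 mm over their backs; the gripper's body (76 mm by 178 mm) begins 60 mm behind the grasp point.
Start: joints at [1.151, 0.494, 1.345, -0, 1.302, -0.096], TCP at [0.199, 0.593, 0.214] pointing down, gripper open.
Joint ranges: [-2.91, 2.91], [-0.82, 2.16], [0.22, 2.67], [-1.22, 4.37], [0.12, 2.79], [-3.08, 3.08]. Speed limits (rad/s): [1.89, 1.89, 2.57, 3.01, 3.01, 3.01].

INTERFACE

Orientations are given as a rotation vector (axis times angle).
In Python, from station import env gives the robot as it stands.
- The arm moves only by the shell command python3 -m inch 'ROWS' [FORCE]. ROWS is JSON, a list of rows, each a list of 3 entries, a list of its own where there are three numbers: the gripper's target within -1 to 1 (fully open at 1, half-way at 0, shut at -1), then the shift along the tool's x, y, z as a fraction of full scale, then the turn, a rotation vector about the tool's x, y, z as a fraction of full scale. A call has 1 to 10 rows; each row is the pose to reach, as a shift and turn from the pose commanded when the call began, along the tool's axes at that moment; what a row does not reach only later rows make up. Full scale, the value 1, is 150 mm for a shift and 120 degrees for a turn. A row lasts 1/12 s, in which the tool goes at most 41.7 mm and 7.16 degrees, less where a joint would pass 70% of its speed; a pose out of reach is approached as far as the arm can. A call with a number of a shift or a turn outside -1 to 1 is refused whole. A call with a gripper value outside its range is refused whole. The fingers move at their own pace and stop on an object; FORCE is the grip in N (left out, the last holds). Time passes only in rows, so rows that repeat a pose let the fingers close. It gives the time, the measured TCP pose, the force, the opening and the grip force at its end, in the units of the state.
- env.get_state(): the state, without advancing time (a new reading comes with each control period).
- env.camera(name): name is "scene" or "top" or "wrist"; returns the picture (420x560x3 uint8, red, green, blue); there is no depth.
- env.camera_params(name): a dict with "fx", "fy", "cx", "cy" (pixels), "cam_to_world" (4x4, takes a point from camera to world coordinates). Camera axes: x right, y up, looking along -z (the intrinsics and any distortion apply to the point x, -y, -z); pixel columns grow to the right and rows downward; lengths in m; the calibration is good to about 2 mm. A picture is of the moment at which its call begins: read the wrist's pose just before it. camera_params takes no time and is no camera call; for the wrist camera it gives the pose at the moment of the call.
- env.job_done(): hands the job in; it is judged then, once.
The state is a dict: "time": time; "joints": joint angles; "qd": joint speeds; "effort": joint torques, N m; "ee_pos": TCP position; "eef_rot": TCP orientation; "force": force on the tool from outside, world axes, zero at the start; "moment": the same for the moment, N m; "gripper_width": finger opening in m; "finger_force": force on a finger pad.
Only numpy, scipy, OpenCV 4.12 (cv2) and the standard library are available. Lean on these libraries where they do the work, as an engineer would, in place of code of your own. Each camera call takes 0.05 s, during which the arm holds its last target. There are 200 camera calls.

TASK

Get the leak-test fixture ready for its test: put the loose lid on the open test pot and press it down until it snaps in and sits level on the rim, then pick up the test coupler, press it squarely onto the tilted nipple until it snaps over and push the nipple's spring collar right down. Finish while still gripping the coupler and holding the collar down against its spring, with the lid still seated and the other things on the bench left where they are.

Things in the scene. Friction and masses are not known exactly. Their poses are not given: they have to be found in the camera images.
- fixture: The leak-test fixture, bolted down: a dark steel base plate 130 (x) x 260 (y) x 12 mm with an open round aluminium test pot near its +y end and a grey block with a tilted steel nipple near its -y end. Origin: centre of the plate's underside, on the bench; z up.
- pot_rim (a point): Centre of the pot's mouth at rim height, 62 mm above the bench (fixture frame: x 0, y +75 mm; z up). Pot: 106 mm across outside, 94 inside, 50 high. Three sprung catch balls 6 mm below the rim reach 5.5 mm inward: a lid merely laid in stays cocked on them, 8 to 14 mm too high; about 7 N (up to 10) straight down on its knob snaps it past.
- lid: Loose aluminium lid, 150 g, plug down on the bench. Origin: centre of its underside; z up. Plug from 0 to 18 mm, 78 mm across at the foot, 88 at 4 mm up; flange 108 mm across from 18 to 23 mm; black round knob 28 mm across from 23 to 55 mm. Seated, the flange lies on the rim and the origin is 18 mm below point pot_rim.
- nipple: Tilted steel nipple. Origin: on its axis at its foot (top of the grey boss), 60 mm above the bench, fixture frame x 0, y -80 mm; z points outward along the axis, leaning 0.45 rad from vertical to the fixture's -x side (the robot's side). Post 14 mm across, cone tip at z 42 mm; four sprung snap balls at z 24 mm reach 11.5 mm from the axis.
- collar (a joint): The spring collar, a steel ring 34 mm across around the nipple's foot: 0 m up at rest, 0.008 m pushed right down to its stop. The spring presses back with about 5 N at the start and 10 N at the stop.
- collar_top (a point): On the nipple's axis at the collar's upper face: nipple z 16 mm at rest, 8 mm when pushed right down. The coupler's mouth ring lands on this face.
- coupler: Loose test coupler, 160 g, 95 mm high, standing on the bench mouth down. Origin: centre of the mouth (lower end); z up towards the grip. Round steel sleeve 34 mm across from 0 to 50 mm (band of 37 mm at 30 to 36), black square grip 24 x 24 mm from 50 to 95 mm, faces square to its x and y. The mouth funnels from 25 to 18 mm across at 4 to 6 mm up, hollow to 45 mm.
- coupler_grip (a point): On the coupler's axis in its square grip, 75 mm from the mouth. On the nipple (turned any way about the axis) the mouth meets the snap balls at about nipple z 26 mm, has snapped over them (about 7 N) at z 17, meets the collar at z 16 and is at z 8 when the collar is right down. If let go there it stays on, but the spring lifts it and the collar about 6 mm.
- relay: Bystander, to be left alone: a black relay module, a block 36 x 70 x 50 mm with a green terminal strip. Origin under its centre.
- screwdriver: Bystander, to be left alone: a screwdriver lying down, origin under its middle.
- tape: Bystander, to be left alone: a paper roll of tape lying flat, 90 mm across, 24 mm high. Origin under its centre.
- heatsink: Bystander, to be left alone: a finned aluminium heat sink, 60 x 80 x 38 mm. Origin under its centre.
- terminals: Bystander, to be left alone: a grey terminal block, 30 x 75 x 48 mm. Origin under its centre.
- jar: Bystander, to be left alone: a clear jar with a grey cap, 60 mm across, 85 mm high. Origin under its centre.
Not all that is in view belongs to the job. What is shaped like the lid but brown is not meant.

How it is judged:
On the way, in this order (a step that is already met when the one before it is completed fails the run):
1. the lid is snapped down and level on the pot (z of lid in the frame of pot_rim below -0.015 m and horizontal distance between lid and pot_rim below 0.006 m and angle between lid's own z axis and vertical below 0.06 rad), for 0.2 s.
2. the coupler is snapped squarely over the nipple (z of coupler in the frame of nipple between 0 and 0.0175 m and angle between the z axis of coupler and the z axis of nipple, either way round below 0.12 rad and x of coupler in the frame of nipple between -0.004 and 0.004 m and y of coupler in the frame of nipple between -0.004 and 0.004 m), for 0.1 s.
At the end, for the whole second after the job is handed in: Collar pushed down over 5 of its 8 mm by the coupler, which the fingers grip (over 1 N) and press on the nipple (over 3 N), snapped on, within 0.12 rad and 4 mm of the nipple axis; lid seated at least 15 mm into the pot, within 6 mm of centre, tilt under 0.06 rad (all of step 1 and all of step 2 and value of joint collar above 0.005 m and contact force between the fingers and coupler above 1 N and contact force between coupler and nipple above 3 N); the arm keeps its last pose, push and grip.
It fails at once if another thing on the bench is moved by more than 30 mm (distance of any of relay, screwdriver, tape, heatsink, terminals, jar from where it was at the start of the episode above 0.03 m).
It also fails if it takes over 54 s, if anything falls off the work surface, if the arm or the gripper's body presses on something with over 40 N, if the wrist force passes 120 N, or if a joint passes its speed limit or range.

## Working session

There is one attempt and no reset: what is moved stays moved. The work goes in short steps, Python scripts to look and compute and a shell command to move; the robot and the scene stay as the last step left them, time stands still between calls to the robot, and variables do not carry over. Pictures are saved under pics/ and viewed, at most 10 in all, crops included, and the job is handed in when it is done.

```bash
mkdir -p pics; ls
python3 - <<'E'
from station import env
import cv2,numpy as np
for n in ("scene","top"):
    im=env.camera(n); cv2.imwrite(f"pics/{n}0.png",im[:,:,::-1])
    p=env.camera_params(n); print(n,p)
s=env.get_state(); print({k:np.round(v,3) for k,v in s.items()})
E
```

```text
pics
scene {'fx': 381.83895595368585, 'fy': 381.83895595368585, 'cx': 278.291663167086, 'cy': 211.5384737780597, 'cam_to_world': array([[ 0.11412346, -0.61891301,  0.77712452,  1.35113226],
       [ 0.99346394,  0.06929401, -0.09070694, -0.02942921],
       [ 0.00228963,  0.78239698,  0.62277583,  0.68843768],
       [ 0.        ,  0.        ,  0.        ,  1.        ]])}
top {'fx': 383.77655167204665, 'fy': 383.77655167204665, 'cx': 274.317025293824, 'cy': 211.50417284906067, 'cam_to_world': array([[-0.02775506,  0.99307206, -0.11418203,  0.44938612],
       [-0.99954354, -0.0289349 , -0.00868827,  0.06373412],
       [-0.01193192,  0.11388877,  0.99342185,  1.26152049],
       [ 0.        ,  0.        ,  0.        ,  1.        ]])}
{'time': np.float64(0.1), 'joints': array([ 1.152,  0.494,  1.346,  0.   ,  1.302, -0.096]), 'qd': array([ 0.001, -0.   , -0.002,  0.001,  0.001, -0.   ]), 'effort': array([ 1.0000e-03, -8.8023e+01, -3.8255e+01,  7.1000e-02,  4.8000e-02,
        0.0000e+00]), 'ee_pos': array([0.199, 0.592, 0.213]), 'eef_rot': array([-5.06e-01, -3.10e+00,  2.00e-03]), 'force': array([-1.291,  0.339,  0.433]), 'moment': array([ 0.051, -0.025,  0.016]), 'finger_force': np.float64(0.0), 'gripper_width': np.float64(0.091)}
```

View pics/top0.png

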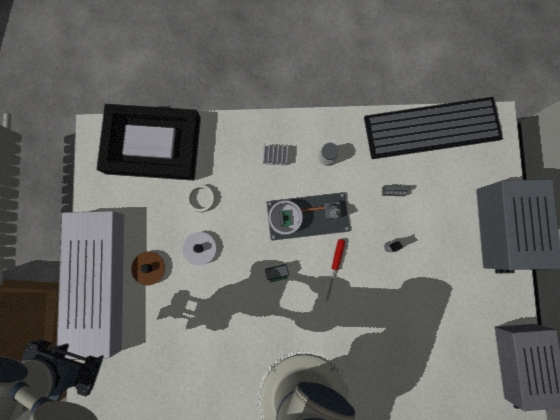

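View pics/scene0.png

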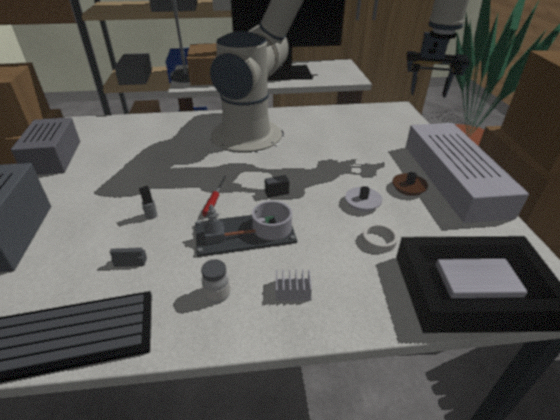

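The top view shows two lid shapes: a silver-grey one at (200,247) and a brown one at (149,268). The silver one is the aluminium lid that is meant. The fixture is at about (308,216) with its pot at (286,217), and the coupler stands at (394,246). The relay (277,271) and screwdriver (335,265) are on the robot's side of the fixture. I'll confirm with a crop and measure.

```bash
cat > h.py <<'E'
from station import env
import cv2,numpy as np
from scipy.spatial.transform import Rotation as R
def ray(p,uv):
    T=p["cam_to_world"]; d=np.array([(uv[0]-p["cx"])/p["fx"],-(uv[1]-p["cy"])/p["fy"],-1.])
    return T[:3,3],T[:3,:3]@d
def onz(p,uv,z):
    o,d=ray(p,uv); return o+d*(z-o[2])/d[2]
def proj(p,X):
    T=p["cam_to_world"]; c=T[:3,:3].T@(np.array(X)-T[:3,3]); return np.array([p["cx"]-p["fx"]*c[0]/c[2],p["cy"]+p["fy"]*c[1]/c[2]])
def tri(p1,a,p2,b):
    o1,d1=ray(p1,a);o2,d2=ray(p2,b)
    t=np.linalg.lstsq(np.stack([d1,-d2],1),o2-o1,rcond=None)[0]
    P,Q=o1+d1*t[0],o2+d2*t[1]; return (P+Q)/2,np.linalg.norm(P-Q)
E
python3 - <<'E'
from h import *
im=cv2.imread("pics/top0.png"); p=env.camera_params("top")
def c(x,y,w,h,s): return cv2.resize(im[y:y+h,x:x+w],None,fx=s,fy=s,interpolation=cv2.INTER_CUBIC)
a=c(125,225,100,70,4); b=c(365,225,60,70,4); f=c(255,180,110,70,5)
top=np.hstack([a,b]); out=np.zeros((280+350,640,3),np.uint8)[:600]
out[:280]=top; out[280:600,:550]=f[:320]; cv2.imwrite("pics/crop0.png",out)
hsv=cv2.cvtColor(im,cv2.COLOR_BGR2HSV)
g=hsv[...,2]
for n,uv,z in(("lidflange",(200,247),.023),("knob",(198,248),.055),("pot",(286,217),.062),("coupler top",(397,245),.095),("couplersleeve",(390,246),.0)):
    print(n,np.round(onz(p,uv,z),4))
# fixture plate: dark mask
m=((g<110)*255).astype(np.uint8); m[:180]=0;m[245:]=0;m[:,:255]=0;m[:,362:]=0
m=cv2.morphologyEx(m,cv2.MORPH_CLOSE,np.ones((15,15)))
k=max(cv2.findContours(m,0,1)[0],key=cv2.contourArea); box=cv2.boxPoints(cv2.minAreaRect(k)); P=np.array([onz(p,u,.012) for u in box])
print(box,P.round(4),P.mean(0))
# lid
print(im[247,185],im[247,230],im[235,200],im[268,140])
E
```

```text
lidflange [0.4836 0.3171 0.023 ]
knob [0.4798 0.3169 0.055 ]
pot [0.5688 0.038  0.062 ]
coupler top [ 0.471  -0.2934  0.095 ]
couplersleeve [ 0.4701 -0.2995  0.    ]
[[266.14517 199.87946]
 [354.06577 190.62466]
 [359.5452  242.67947]
 [271.6246  251.93427]] [[ 0.6323  0.1005  0.012 ]
 [ 0.6545 -0.1895  0.012 ]
 [ 0.4834 -0.1984  0.012 ]
 [ 0.4615  0.087   0.012 ]] [ 0.55790731 -0.0501132   0.012     ]
[156 148 149] [155 162 161] [156 150 152] [40 48 59]
```

View pics/crop0.png

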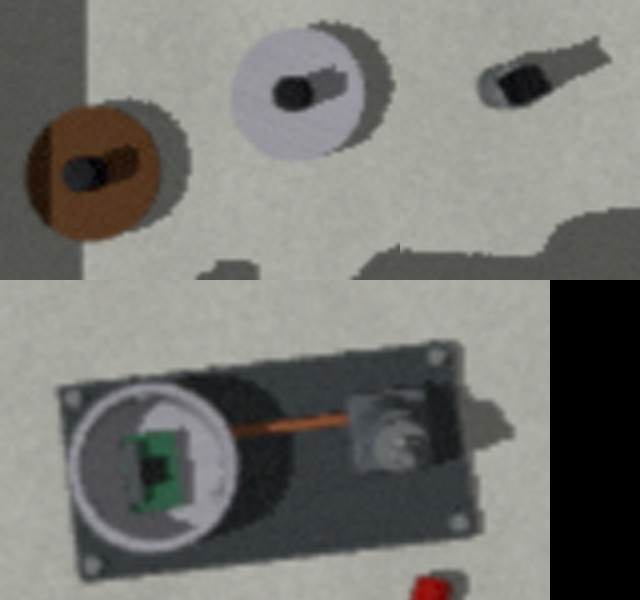

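The crop confirms it: the silver lid has its flange at (199.5,248.5) and its knob at (198,248), and the brown one is the decoy. The pot rim is centred at (285.4,217). The plate corners are (267,201), (346,193), (352,230) and (271,240). The coupler grip is at about (397.5,246).

```bash
cat >> h.py <<'E'
def tool():
    s=env.get_state(); return np.array(s["ee_pos"]),R.from_rotvec(s["eef_rot"])
def go(pos,rot=None):
    "shift / turn for a target TCP pose, in move units"
    x,r=tool(); rot=rot or r
    return np.round(r.inv().apply(np.array(pos)-x)/.15,3),np.round((r.inv()*rot).as_rotvec()/np.deg2rad(120),3)
E
python3 - <<'E'
from h import *
p=env.camera_params("top")
q=np.array([onz(p,u,.012)[:2] for u in((267,201.4),(346.4,192.6),(351.6,230.4),(271.4,240))])-0
print("corners",q.round(3)); c=q.mean(0)
e=(q[0]-q[1])+(q[3]-q[2]); yaw=np.arctan2(-e[0],e[1]); print("centre",c,"yaw",yaw)
pot=onz(p,(285.4,217),.062); print("pot",pot, "pot pred",c+R.from_euler('z',yaw).apply([0,.075,0])[:2])
print("lid",onz(p,(199.3,248.2),.023),onz(p,(197.8,248),.055))
x,r=tool(); print(r.as_matrix().round(3))
w=env.camera_params("wrist")["cam_to_world"]; print("cam in tool",r.inv().apply(w[:3,3]-x).round(4)); print((r.as_matrix().T@w[:3,:3]).round(3))
print(go((.4815,.317,.2)))
E
```

```text
corners [[ 0.627  0.098]
 [ 0.649 -0.164]
 [ 0.524 -0.175]
 [ 0.5    0.087]]
centre [ 0.57493787 -0.03858119] yaw 0.08633083220791608
pot [0.56887975 0.03991849 0.062     ] pot pred [0.56847109 0.0361395 ]
lid [0.4798579  0.31939909 0.023     ] [0.47982761 0.31750634 0.055     ]
[[-0.948  0.318 -0.   ]
 [ 0.318  0.948 -0.001]
 [ 0.    -0.001 -1.   ]]
cam in tool [ 0.0751  0.0002 -0.17  ]
[[ 0.001  0.963  0.268]
 [ 1.    -0.001 -0.   ]
 [-0.     0.268 -0.963]]
(array([-2.371, -1.14 ,  0.09 ]), array([0., 0., 0.]))
```

```bash
for i in 1; do :; done
python3 -m inch '[[1,[-0.8,-0.38,0],[0,0,0]],[1,[-0.8,-0.38,0],[0,0,0]],[1,[-0.8,-0.38,0],[0,0,0]],[1,[-0.8,-0.38,0],[0,0,0]]]' 60
python3 -m inch '[[1,[-0.8,-0.38,0],[0,0,0]],[1,[-0.8,-0.38,0],[0,0,0]],[1,[-0.8,-0.38,0],[0,0,0]],[1,[-0.8,-0.38,0],[0,0,0]]]'
python3 -m inch '[[1,[-0.77,-0.38,0],[0,0,0]],[1,[-0.77,-0.38,0],[0,0,0]],[1,[-0.77,-0.38,0],[0,0,0]],[1,[-0.77,-0.38,0],[0,0,0]],[1,[-0.77,-0.38,0],[0,0,0]],[1,[-0.77,-0.38,0],[0,0,0]]]'
python3 - <<'E'
from h import *
x,r=tool(); w=env.camera_params("wrist"); im=env.camera("wrist"); cv2.imwrite("pics/w1.png",im[:,:,::-1])
print(x,w["cam_to_world"][:3,3], go((.48,.318,.03)), proj(w,(.48,.318,.055)))
E
```

```text
time: 0.43
ee_pos: [0.2977, 0.4965, 0.2136]
eef_rot: [0.51, 3.099, -0.003]
force: [0.4, 0.0, -0.2]
gripper_width: 0.0909
finger_force: 0.0
time: 0.77
ee_pos: [0.3936, 0.4045, 0.2137]
eef_rot: [0.511, 3.099, -0.002]
force: [0.4, 0.2, 0.2]
gripper_width: 0.0915
finger_force: 0.0
time: 1.27
ee_pos: [0.4811, 0.3174, 0.2136]
eef_rot: [-0.508, -3.099, 0.0]
force: [0.1, 0.8, 0.3]
gripper_width: 0.0911
finger_force: 0.0
[0.48110428 0.31742688 0.21364242] [0.41008467 0.34160641 0.38374959] (array([ 0.003, -0.   ,  1.225]), array([0., 0., 0.])) [282.28493965 193.00055281]
```

View pics/w1.png

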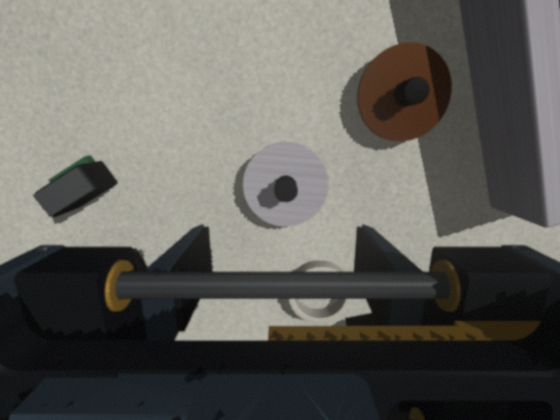

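The wrist view shows the silver lid centred under the open fingers, with its flange at (285.5,184.5) and knob at (286,187). The brown lid, at (404,90), is well clear.

Run:
```python
from h import *
w=env.camera_params("wrist"); im=cv2.imread("pics/w1.png"); hsv=cv2.cvtColor(im,cv2.COLOR_BGR2HSV)
m=((hsv[...,2]<70)*255).astype(np.uint8); k=np.zeros_like(m); k[165:215,265:310]=m[165:215,265:310]
c=max(cv2.findContours(k,0,1)[0],key=cv2.contourArea); print(cv2.boundingRect(c))
f=onz(w,(285.5,184.5),.023); print("flange",f,"knob",onz(w,(286.5,187),.055)); print(go((f[0],f[1],.03)))
```

```text
(274, 176, 23, 25)
flange [0.47728329 0.32353402 0.023     ] knob [0.47441326 0.32534771 0.055     ]
(array([0.032, 0.029, 1.225]), array([0., 0., 0.]))
```

```bash
python3 -m inch '[[1,[0.03,0.025,0.2],[0,0,0]],[1,[0.03,0.025,0.9],[0,0,0]],[1,[0.03,0.025,0.9],[0,0,0]],[1,[0.03,0.025,0.9],[0,0,0]],[1,[0.03,0.025,0.9],[0,0,0]],[1,[0.03,0.025,0.9],[0,0,0]]]' 60
python3 -m inch '[[1,[0,0,0.15],[0,0,0]],[1,[0,0,0.325],[0,0,0]],[1,[0,0,0.325],[0,0,0]],[-1,[0,0,0.325],[0,0,0]],[-1,[0,0,0.325],[0,0,0]],[-1,[0,0,0.325],[0,0,0]],[-1,[0,0,0.325],[0,0,0]],[-1,[0,0,0.325],[0,0,0]],[-1,[0,0,0.325],[0,0,0]],[-1,[0,0,0.325],[0,0,0]]]'
```

```text
time: 1.82
ee_pos: [0.4772, 0.3231, 0.0787]
eef_rot: [-0.504, -3.099, 0.002]
force: [-0.5, 0.0, 0.6]
gripper_width: 0.0911
finger_force: 0.0
time: 2.65
ee_pos: [0.4785, 0.3223, 0.0305]
eef_rot: [0.506, 3.1, 0.0]
force: [1.2, -1.1, -0.4]
gripper_width: 0.0475
finger_force: 0.0
```

```bash
python3 -m inch '[[-1,[0,0,0],[0,0,0]],[-1,[0,0,0],[0,0,0]],[-1,[0,0,0],[0,0,0]],[-1,[0,0,0],[0,0,0]],[-1,[0,0,0],[0,0,0]],[-1,[0,0,0],[0,0,0]],[-1,[0,0,0],[0,0,0]]]'
python3 -m inch '[[-1,[0,0,-0.1],[0,0,0]],[-1,[0,0,-0.4],[0,0,0]],[-1,[0,0,-0.8],[0,0,0]],[-1,[0,0,-0.8],[0,0,0]],[-1,[0,0,-0.8],[0,0,0]],[-1,[0,0,-0.8],[0,0,0]],[-1,[0,0,-0.8],[0,0,0]]]'
python3 - <<'E'
from h import *
print(go((.568,.038,.15)))
E
```

```text
time: 3.23
ee_pos: [0.4784, 0.3223, 0.0301]
eef_rot: [-0.506, -3.1, 0.0]
force: [-0.2, -0.0, -0.3]
gripper_width: 0.0267
finger_force: 60.0
time: 3.82
ee_pos: [0.4777, 0.322, 0.1491]
eef_rot: [-0.506, -3.099, 0.002]
force: [0.2, 0.0, -1.6]
gripper_width: 0.0265
finger_force: 60.0
(array([-1.173, -1.603, -0.005]), array([0., 0., 0.]))
```

```bash
python3 -m inch '[[-1,[-0.65,-0.4,-0.1],[0,0,0]],[-1,[-0.65,-0.4,-0.1],[0,0,0]],[-1,[-0.65,-0.4,-0.1],[0,0,0]],[-1,[-0.65,-0.4,-0.1],[0,0,0]]]'
python3 -m inch '[[-1,[-0.65,-0.4,-0.1],[0,0,0]],[-1,[-0.65,-0.4,-0.1],[0,0,0]],[-1,[-0.65,-0.4,-0.1],[0,0,0]],[-1,[-0.65,-0.4,-0.1],[0,0,0]],[-1,[-0.65,-0.4,-0.1],[0,0,0]],[-1,[-0.65,-0.4,-0.1],[0,0,0]]]'
python3 - <<'E'
from h import *
x,r=tool(); w=env.camera_params("wrist"); im=env.camera("wrist"); cv2.imwrite("pics/w2.png",im[:,:,::-1])
print(x,proj(w,(.568,.038,.062)),proj(w,(x[0],x[1],x[2]-.007)))
E
```

```text
time: 4.15
ee_pos: [0.5549, 0.2302, 0.164]
eef_rot: [0.511, 3.099, -0.002]
force: [0.0, 0.7, -1.6]
gripper_width: 0.0268
finger_force: 60.0
time: 4.65
ee_pos: [0.624, 0.1465, 0.1783]
eef_rot: [-0.507, -3.097, 0.001]
force: [0.3, 0.3, -3.3]
gripper_width: 0.027
finger_force: 60.0
[0.62396074 0.14651697 0.17832432] [161.51586521 185.51085464] [281.89405411 245.57982579]
```

View pics/w2.png

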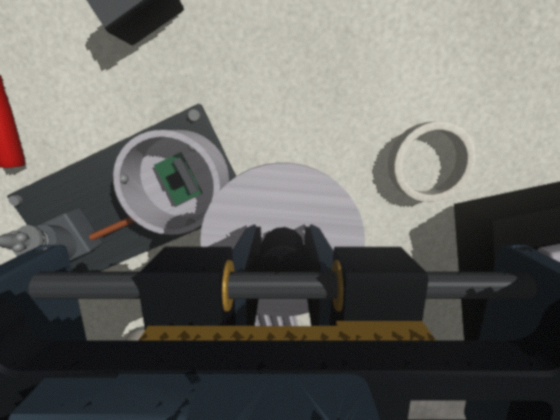

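The wrist view shows the lid held level, its flange spanning columns 201–364 with its top at row 162. The open pot is to the left, with its rim centred at about (170,183). I'll fit both circles.

Run:
```python
from h import *
w=env.camera_params("wrist"); x,r=tool()
im=cv2.imread("pics/w2.png"); ed=cv2.Canny(cv2.GaussianBlur(im,(3,3),0),40,100)
Y,X=np.nonzero(ed)
def unit(px,z): # edge pixels onto the plane, circle fit there
    return np.array([onz(w,u,z)[:2] for u in px])
def fit(P,c,rad,tol):
    for _ in range(8):
        d=np.linalg.norm(P-c,axis=1); k=abs(d-rad)<tol; Q=P[k]
        s=np.linalg.lstsq(np.c_[2*Q,np.ones(len(Q))],(Q**2).sum(1),rcond=None)[0]; c=s[:2]; tol=max(tol*.75,.0015)
    return c,np.sqrt(s[2]+c@c),k.sum()
k=(X<205)&(Y<235)&(X>105); P=unit(np.c_[X,Y][k],.062)
c0=onz(w,(170,183),.062)[:2]; print("c0",c0)
for rad in(.053,.047): print("rim",fit(P,c0,rad,.006))
z=x[2]-.007; k=(X>190)&(X<375)&(Y>155)&(Y<240); P=unit(np.c_[X,Y][k],z)
print("lid",fit(P,x[:2],.054,.006), "tool",x)
```

```text
c0 [0.5683645  0.04742153]
rim (array([0.56832191, 0.04323476]), np.float64(0.05288132517929543), np.int64(281))
rim (array([0.56866655, 0.04339824]), np.float64(0.046779581354319345), np.int64(232))
lid (array([0.62255674, 0.14727184]), np.float64(0.05342102562819053), np.int64(285)) tool [0.6238502  0.14698666 0.17868411]
```

Run:
```python
from h import *
print(go((.5697,.0430,.105)))
```

```text
(array([ 0.121, -0.772,  0.492]), array([0., 0., 0.]))
```

```bash
python3 -m inch '[[-1,[0.12,-0.77,0],[0,0,0]],[-1,[0.12,-0.77,0],[0,0,0]],[-1,[0.12,-0.77,0],[0,0,0]],[-1,[0.12,-0.77,0.3],[0,0,0]],[-1,[0.12,-0.77,0.49],[0,0,0]],[-1,[0.12,-0.77,0.49],[0,0,0]],[-1,[0.12,-0.77,0.49],[0,0,0]],[-1,[0.12,-0.77,0.49],[0,0,0]]]'
python3 - <<'E'
from h import *
print(go((.5697,.0430,.088)),go((.5697,.0430,.073)))
E
```

```text
time: 5.37
ee_pos: [0.5718, 0.0435, 0.1079]
eef_rot: [0.504, 3.1, 0.0]
force: [-0.3, -0.1, -1.4]
gripper_width: 0.0264
finger_force: 60.0
(array([ 0.012, -0.008,  0.133]), array([0., 0., 0.])) (array([ 0.012, -0.008,  0.233]), array([0., 0., 0.]))
```

```bash
python3 -m inch '[[-1,[0.005,0,0.05],[0,0,0]],[-1,[0.01,0,0.1],[0,0,0]],[-1,[0.01,0,0.1],[0,0,0]]]'
python3 -m inch '[[-1,[0,0,0.03],[0,0,0]],[-1,[0,0,0.06],[0,0,0]],[-1,[0,0,0.1],[0,0,0]],[-1,[0,0,0.12],[0,0,0]],[-1,[0,0,0.12],[0,0,0]]]'
```

```text
time: 5.62
ee_pos: [0.5694, 0.0435, 0.0911]
eef_rot: [-0.505, -3.1, 0.0]
force: [-1.0, 0.3, -2.8]
gripper_width: 0.0265
finger_force: 60.0
time: 6.03
ee_pos: [0.5697, 0.0432, 0.0741]
eef_rot: [-0.506, -3.1, 0.0]
force: [-4.1, 0.6, 14.0]
gripper_width: 0.0264
finger_force: 60.0
```

```bash
python3 -m inch '[[-1,[0,0,0.01],[0,0,0]],[-1,[0,0,0.01],[0,0,0]],[0,[0,0,0],[0,0,0]],[0,[0,0,0],[0,0,0]],[0,[0,0,0],[0,0,0]],[0,[0,0,0],[0,0,0]],[0,[0,0,0],[0,0,0]],[0,[0,0,0],[0,0,0]]]'
python3 -m inch '[[0,[0,0,-0.3],[0,0,0]],[0,[0,0,-0.9],[0,0,0]],[0,[0,0,-0.9],[0,0,0]],[0,[0.6,0,-0.9],[0,0,0]],[1,[0.6,0,-0.9],[0,0,0]],[1,[0.6,0,-0.9],[0,0,0]],[1,[0.6,0,-0.9],[0,0,0]],[1,[0.6,0,-0.9],[0,0,0]]]'
python3 - <<'E'
from h import *
x,r=tool(); w=env.camera_params("wrist"); im=env.camera("wrist"); cv2.imwrite("pics/w3.png",im[:,:,::-1])
s=cv2.cvtColor(env.camera("scene"),cv2.COLOR_RGB2BGR); t=cv2.cvtColor(env.camera("top"),cv2.COLOR_RGB2BGR)
cv2.imwrite("pics/s3.png",s);cv2.imwrite("pics/t3.png",t)
a=cv2.resize(s[170:270,180:310],(390,300),interpolation=2); b=cv2.resize(im[:,:,::-1],(400,300))
o=np.zeros((600,790,3),np.uint8);o[:300,:390]=a;o[:300,390:]=b
o[300:,:400]=cv2.resize(t[180:255,260:360],(400,300),interpolation=2); o[300:,400:790]=cv2.resize(t[200:290,340:457],(390,300),interpolation=2)
cv2.imwrite("pics/comp3.png",o); print(x)
E
```

```text
time: 6.7
ee_pos: [0.5698, 0.0432, 0.0734]
eef_rot: [-0.506, -3.1, 0.0]
force: [0.4, 0.0, -0.5]
gripper_width: 0.0458
finger_force: 0.0
time: 7.37
ee_pos: [0.4845, 0.072, 0.2089]
eef_rot: [0.505, 3.1, 0.0]
force: [0.1, -0.3, 0.1]
gripper_width: 0.0693
finger_force: 0.0
[0.48447358 0.07195555 0.20894355]
```

View pics/comp3.png

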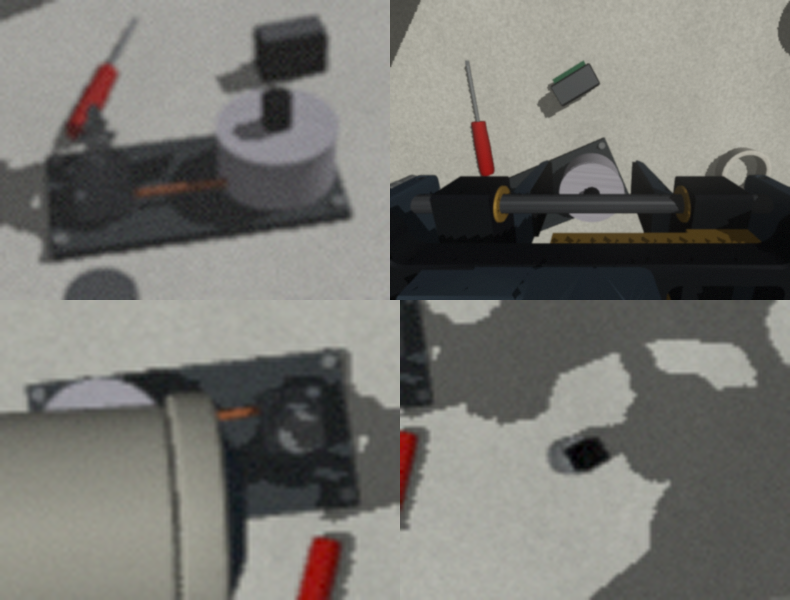

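The composite shows the lid's flange flat on the pot rim and level, with the knob upright. It is seated, and the bystanders are untouched. In the top view, bottom right, the coupler's black grip is at about (397,246). Next I'll go to the coupler.

```bash
python3 -m inch '[[1,[-0.23,-0.78,-0.09],[0,0,0]],[1,[-0.23,-0.78,-0.09],[0,0,0]],[1,[-0.23,-0.78,-0.09],[0,0,0]],[1,[-0.23,-0.78,-0.09],[0,0,0]]]' 60
python3 -m inch '[[1,[-0.23,-0.78,-0.09],[0,0,0]],[1,[-0.23,-0.78,-0.09],[0,0,0]],[1,[-0.23,-0.78,-0.09],[0,0,0]],[1,[-0.23,-0.78,-0.09],[0,0,0]]]'
python3 -m inch '[[1,[-0.23,-0.78,-0.09],[0,0,0]],[1,[-0.23,-0.78,-0.09],[0,0,0]],[1,[-0.23,-0.78,-0.09],[0,0,0]],[1,[-0.23,-0.78,-0.09],[0,0,0]],[1,[-0.23,-0.78,-0.09],[0,0,0]],[1,[-0.23,-0.78,-0.09],[0,0,0]]]'
python3 - <<'E'
from h import *
x,r=tool(); w=env.camera_params("wrist"); im=env.camera("wrist"); cv2.imwrite("pics/w4.png",im[:,:,::-1])
print(x,env.get_state()["joints"].round(2),proj(w,(.471,-.295,.095)),proj(w,(.471,-.295,0)))
E
```

```text
time: 7.85
ee_pos: [0.481, -0.0561, 0.2226]
eef_rot: [0.512, 3.098, -0.003]
force: [0.9, 0.6, 0.0]
gripper_width: 0.0912
finger_force: 0.0
time: 8.18
ee_pos: [0.4764, -0.1786, 0.2361]
eef_rot: [0.513, 3.098, -0.004]
force: [0.3, -0.3, 0.1]
gripper_width: 0.0911
finger_force: 0.0
time: 8.68
ee_pos: [0.4709, -0.2939, 0.2485]
eef_rot: [-0.508, -3.099, -0.001]
force: [-0.0, 0.2, 0.3]
gripper_width: 0.091
finger_force: 0.0
[ 0.47089993 -0.29390407  0.24849282] [-0.66  0.36  1.47  0.    1.31 -1.91] [281.09622273 195.446022  ] [281.31923238 180.607073  ]
```

View pics/w4.png

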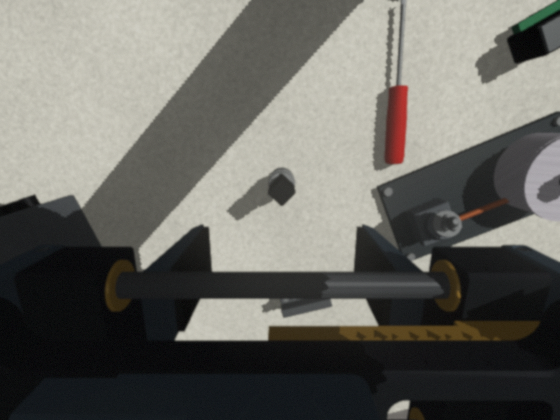

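The wrist view shows the coupler near the centre, its grip top a diamond at about (281,190), so it is turned roughly 45° from the tool. The sleeve is at (281,178) and the nipple at about (447,222).

Run:
```python
from h import *
w=env.camera_params("wrist"); x,r=tool(); im=cv2.imread("pics/w4.png")
g=im.max(2); k=np.zeros(g.shape,np.uint8); k[165:215,260:305]=(g[165:215,260:305]<75)*255
c=max(cv2.findContours(k,0,1)[0],key=cv2.contourArea); print(cv2.boundingRect(c))
sub=g[165:212,258:308]; print('\n'.join(' '.join('%3d'%v for v in row[::2]) for row in sub[::2]))
for hull in [c]:
    ap=cv2.approxPolyDP(cv2.convexHull(c),3,True)[:,0]; print(ap.tolist())
    print(np.round([onz(w,a,.095)[:2] for a in ap],4).tolist())
```

```text
(268, 174, 26, 31)
193 193 191 194 195 193 189 187 187 193 191 193 188 192 193 190 191 193 190 189 190 189 190 187 188
194 193 192 190 194 194 190 189 187 178 156 148 142 156 177 185 190 194 191 190 191 193 193 192 193
192 194 189 186 189 192 195 190 154 110  99  98 101 111 122 150 182 195 199 194 193 192 193 195 196
192 194 189 188 192 188 184 152 103 100 101 103 108 113 117 119 145 189 199 193 191 193 192 194 192
191 191 191 193 194 177 131  98  97 106 111  91  98 115 120 119 125 162 192 195 190 193 190 191 192
193 191 193 186 177 140 102 100 114 123  93  55  60  95 123 125 123 139 182 191 188 190 193 193 195
194 183 163 136 115  97  90 110 108  82  55  50  51  57  94 125 129 131 168 188 186 190 191 188 192
162 131 107 100 101  90  94  85  67  52  49  50  54  51  59  93 122 127 152 187 190 190 189 191 191
110 101  99 100 100  90  85  64  51  49  48  51  53  51  52  57  88 117 142 181 194 195 192 190 189
101  99  97 100 100  84  66  52  47  46  52  53  51  52  54  51  55  84 137 178 190 192 195 191 191
 99 102  97  97 100  80  53  46  49  52  52  53  52  51  53  51  51  58 121 181 1
[... 803 characters left out ...]
191 192 195 192
 99  98  97 102 124 157 177 189 192 175 115  59  54  94 160 187 190 188 188 189 192 190 193 189 191
119 112 131 157 175 187 189 186 190 185 169 124 116 165 190 189 189 188 189 191 192 192 191 189 187
168 174 188 187 188 190 191 188 188 184 184 182 184 191 197 193 187 184 188 190 187 190 187 190 189
189 190 192 191 190 188 189 186 185 185 190 187 187 191 195 193 193 189 188 184 184 186 188 192 192
186 189 189 190 187 184 187 189 186 185 190 185 186 191 189 190 192 193 187 182 187 185 192 197 194
[[280, 174], [293, 186], [293, 193], [282, 204], [268, 194], [269, 183]]
[[0.4474, -0.2877], [0.465, -0.2781], [0.4727, -0.2806], [0.481, -0.2966], [0.4647, -0.308], [0.4531, -0.3027]]
```

```bash
python3 -m inch '[[1,[0.01,0,0.3],[0,0,0.353]],[1,[0.01,0,0.3],[0,0,0.353]],[1,[0.01,0,0.3],[0,0,0.353]],[1,[0.01,0,0.3],[0,0,0.353]],[1,[0.01,0,0.3],[0,0,0.353]],[1,[0.01,0,0.3],[0,0,0.353]],[1,[0.01,0,0.3],[0,0,0.353]],[1,[0.01,0,0.3],[0,0,0.353]]]' 60
python3 - <<'E'
from h import *
w=env.camera_params("wrist"); x,r=tool(); im=env.camera("wrist"); cv2.imwrite("pics/w5.png",im[:,:,::-1])
im=im[:,:,::-1].copy(); g=im.max(2); u=proj(w,(.4692,-.294,.095)); print(x,r.as_matrix().round(3)[:,1],u)
a,b=int(u[1])-60,int(u[0])-60; k=np.zeros(g.shape,np.uint8); k[a:a+110,b:b+120]=(g[a:a+110,b:b+120]<75)*255
c=max(cv2.findContours(k,0,1)[0],key=cv2.contourArea); print(cv2.boundingRect(c)); ap=cv2.approxPolyDP(cv2.convexHull(c),3,True)[:,0]; print(ap.tolist())
print(onz(w,(cv2.boundingRect(c)[0]+cv2.boundingRect(c)[2]/2,u[1]),.095), go((.4692,-.294,.057)))
# nipple closer measurement: skip
E
```

```text
time: 9.4
ee_pos: [0.4697, -0.2924, 0.2041]
eef_rot: [-1.586, -2.712, -0.0]
force: [-0.6, 0.1, 0.4]
gripper_width: 0.0915
finger_force: 0.0
[ 0.46974592 -0.29240893  0.20413376] [ 0.871  0.491 -0.   ] [280.43092615 206.50804041]
(268, 186, 24, 32)
[[289, 187], [290, 214], [269, 216], [270, 187]]
[ 0.46882694 -0.29421026  0.095     ] (array([-0.007, -0.008,  0.981]), array([0., 0., 0.]))
```

```bash
python3 -m inch '[[1,[-0.007,-0.008,0.25],[0,0,0]],[1,[-0.007,-0.008,0.5],[0,0,0]],[1,[-0.007,-0.008,0.75],[0,0,0]],[1,[-0.007,-0.008,0.98],[0,0,0]],[1,[-0.007,-0.008,0.98],[0,0,0]],[1,[-0.007,-0.008,0.98],[0,0,0]],[-1,[-0.007,-0.008,0.98],[0,0,0]],[-1,[-0.007,-0.008,0.98],[0,0,0]],[-1,[-0.007,-0.008,0.98],[0,0,0]],[-1,[-0.007,-0.008,0.98],[0,0,0]]]' 60
python3 -m inch '[[-1,[0,0,0],[0,0,0]],[-1,[0,0,0],[0,0,0]],[-1,[0,0,0],[0,0,0]],[-1,[0,0,0],[0,0,0]],[-1,[0,0,0],[0,0,0]],[-1,[0,0,0],[0,0,0]],[-1,[0,0,0],[0,0,0]],[-1,[0,0,0],[0,0,0]],[-1,[0,0,0],[0,0,0]],[-1,[0,0,0],[0,0,0]]]'
python3 -m inch '[[-1,[0,0,-0.1],[0,0,0]],[-1,[0,0,-0.4],[0,0,0]],[-1,[0,0,-0.7],[0,0,0]],[-1,[0,0,-1],[0,0,0]],[-1,[0,0,-1],[0,0,0]],[-1,[0,0,-1],[0,0,0]],[-1,[0,0,-1],[0,0,0]]]'
```

```text
time: 10.28
ee_pos: [0.4697, -0.2954, 0.0587]
eef_rot: [1.591, 2.706, -0.001]
force: [0.3, -0.5, 0.6]
gripper_width: 0.0671
finger_force: 0.0
time: 11.12
ee_pos: [0.469, -0.2949, 0.0571]
eef_rot: [-1.592, -2.708, 0.0]
force: [0.3, 0.0, -1.6]
gripper_width: 0.0239
finger_force: 60.0
time: 11.7
ee_pos: [0.4689, -0.2948, 0.207]
eef_rot: [1.592, 2.708, -0.0]
force: [0.6, 0.6, -2.8]
gripper_width: 0.0235
finger_force: 60.0
```

```bash
python3 -m inch '[[-1,[0.1,0.57,-0.11],[0,0,0]],[-1,[0.1,0.57,-0.11],[0,0,0]],[-1,[0.1,0.57,-0.11],[0,0,0]],[-1,[0.1,0.57,-0.11],[0,0,0]]]'
python3 -m inch '[[-1,[0.1,0.57,-0.11],[0,0,0]],[-1,[0.1,0.57,-0.11],[0,0,0]],[-1,[0.1,0.57,-0.11],[0,0,0]],[-1,[0.1,0.57,-0.11],[0,0,0]],[-1,[0.1,0.57,-0.11],[0,0,0]],[-1,[0.1,0.57,-0.11],[0,0,0]]]'
python3 - <<'E'
from h import *
w=env.camera_params("wrist"); x,r=tool(); im=env.camera("wrist")[:,:,::-1]; cv2.imwrite("pics/w6.png",im)
print(x,r.as_rotvec(),env.get_state()["joints"].round(2))
f=np.array([.5818,-.115,.06]); ax=R.from_euler('z',.086).apply([-np.sin(.45),0,np.cos(.45)])
u=[proj(w,f+ax*h) for h in(0,.016,.042)]; print(np.round(u,1))
# crop nipple x4
a=np.array(u[2]).astype(int); c=cv2.resize(im[max(0,a[1]-50):a[1]+50,a[0]-65:a[0]+65],None,fx=6,fy=6,interpolation=2); print(a-[65,50]); cv2.imwrite("pics/w6c.png",c)
E
```

```text
time: 12.03
ee_pos: [0.5374, -0.2383, 0.2217]
eef_rot: [-1.587, -2.708, -0.0]
force: [-1.4, -0.7, -1.4]
gripper_width: 0.0239
finger_force: 60.0
time: 12.53
ee_pos: [0.6024, -0.1863, 0.2388]
eef_rot: [-1.592, -2.705, 0.001]
force: [0.2, -0.2, -1.4]
gripper_width: 0.0239
finger_force: 60.0
[ 0.60238068 -0.18630046  0.2387992 ] [-1.59227933e+00 -2.70533559e+00  1.15980155e-03] [-0.39  0.48  1.29 -0.    1.37 -0.9 ]
[[296.4 129.6]
 [291.3 127.1]
 [282.  122.4]]
[216  72]
```

View pics/w6c.png

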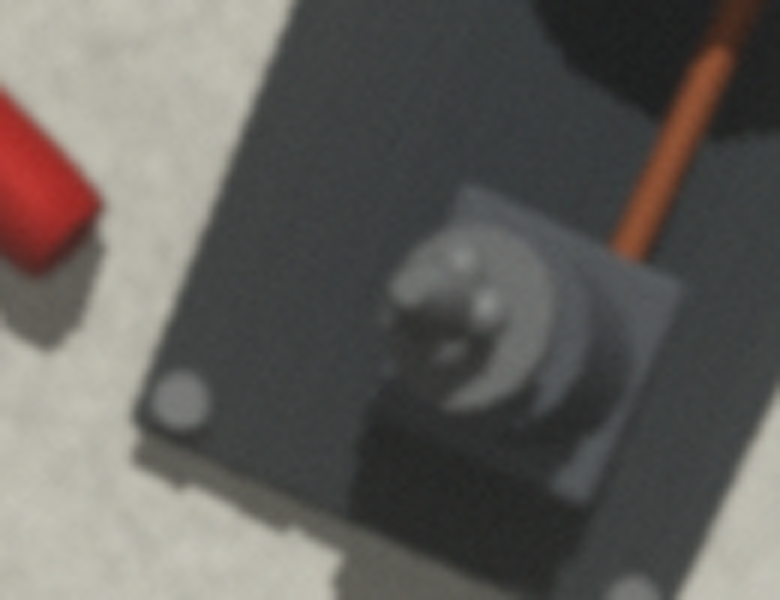

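The enlarged wrist crop (×6, offset 216,72) shows the collar's top face centred at about crop (468,317). The cone tip is at about crop (404,290), leaning left as expected.

```bash
cat >> h.py <<'E'
YAW=.086
AX=R.from_euler('z',YAW).apply([-np.sin(.45),0,np.cos(.45)])
E
python3 - <<'E'
from h import *
w=env.camera_params("wrist"); x,r=tool(); print(w["fx"],x)
col=np.array([216+468/6-.4,72+317/6-.4]); tip=np.array([216+404/6-.4,72+290/6-.4])
for uv,h in((col,.016),(tip,.042)):
    P=onz(w,uv,.06+h*AX[2]); print("foot",(P-AX*h).round(4))
# plate edge yaw from this wrist picture
im=cv2.imread("pics/w6.png"); T=np.array([[216+300/6,72],[216+135/6,72+430/6]]); A,B=[onz(w,t,.012) for t in T]; d=A-B; print("yaw",np.arctan2(-d[0],d[1]))
E
```

```text
291.2796703092371 [ 0.6024617  -0.1864359   0.23911144]
foot [ 0.5829 -0.1115  0.06  ]
foot [ 0.5817 -0.1125  0.06  ]
yaw 0.09916635113898899
```

```bash
cat >> h.py <<'E'
YAW=.09; AX=R.from_euler('z',YAW).apply([-np.sin(.45),0,np.cos(.45)]); FOOT=np.array([.5824,-.1118,.06])
def nip(zm):
    _,r=tool(); z=r.apply([0,0,1]); v=np.cross(z,-AX); s=np.linalg.norm(v); q=R.from_rotvec(v/s*np.arcsin(s))*r
    return go(FOOT+AX*(zm+.057),q)
def mouth():
    x,r=tool(); m=x+r.apply([0,0,.057])-FOOT; h=m@AX
    return "z",round(h*1e3,1),"lateral mm",((m-h*AX)*1e3).round(1),"angle",np.arccos(-AX@r.apply([0,0,1])).round(3)
E
python3 - <<'E'
from h import *
print(nip(.075),FOOT+AX*.132)
E
```

```text
(array([ 0.654, -0.225,  0.403]), array([-0.197, -0.088, -0.   ])) [ 0.52521693 -0.11696042  0.17885902]
```

```bash
python3 -m inch '[[-1,[0.2,-0.07,0],[-0.05,-0.022,0]],[-1,[0.4,-0.14,0],[-0.1,-0.044,0]],[-1,[0.654,-0.225,0],[-0.15,-0.066,0]],[-1,[0.654,-0.225,0.1],[-0.197,-0.088,0]],[-1,[0.654,-0.225,0.2],[-0.197,-0.088,0]],[-1,[0.654,-0.225,0.4],[-0.197,-0.088,0]],[-1,[0.654,-0.225,0.4],[-0.197,-0.088,0]],[-1,[0.654,-0.225,0.4],[-0.197,-0.088,0]],[-1,[0.654,-0.225,0.4],[-0.197,-0.088,0]]]'
python3 - <<'E'
from h import *
print(mouth(),nip(.045),env.get_state()["joints"].round(2))
w=env.camera_params("wrist"); im=env.camera("wrist")[:,:,::-1]; s=env.camera("scene")[:,:,::-1]; t=env.camera("top")[:,:,::-1]
for n,i in(("w7",im),("s7",s),("t7",t)): cv2.imwrite(f"pics/{n}.png",i)
p=env.camera_params("scene");q=env.camera_params("top"); print(proj(p,FOOT+AX*.042),proj(q,FOOT+AX*.042),proj(w,FOOT+AX*.042))
o=np.zeros((600,800,3),np.uint8); o[:300,:400]=cv2.resize(im,(400,300)); o[:300,400:]=cv2.resize(s[170:260,150:270],(400,300),interpolation=2)
o[300:,:400]=cv2.resize(t[165:255,270:390],(400,300),interpolation=2); cv2.imwrite("pics/comp7.png",o)
E
```

```text
time: 13.33
ee_pos: [0.5273, -0.1169, 0.1812]
eef_rot: [1.394, 2.37, 0.367]
force: [0.6, 0.4, -1.8]
gripper_width: 0.0236
finger_force: 60.0
('z', np.float64(76.2), 'lateral mm', array([2.7, 0. , 1.3]), 'angle', np.float64(0.003)) (array([ 0.009, -0.017,  0.208]), array([ 0.001,  0.001, -0.   ])) [-0.49  0.28  1.97  0.46  0.56 -1.35]
[209.67498188 204.02570839] [336.04165793 215.90267242] [279.07895052 209.15473617]
```

View pics/comp7.png

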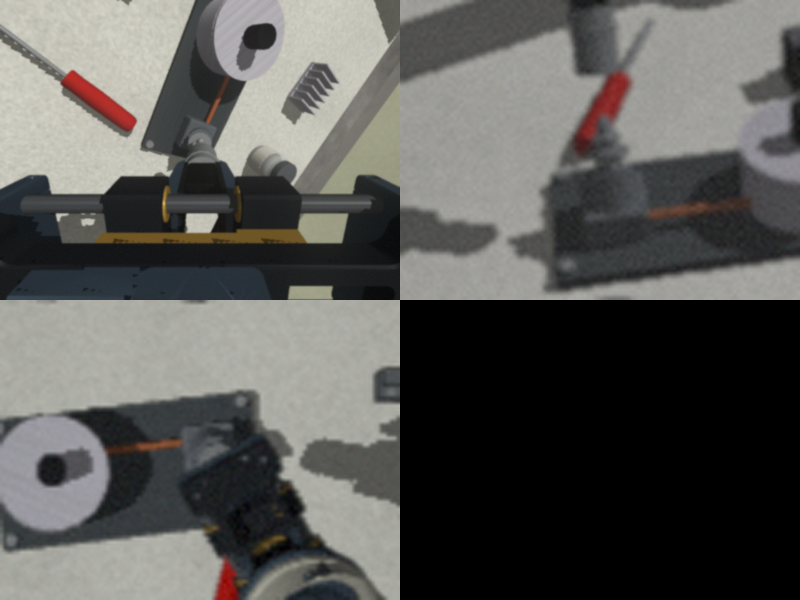

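The composite shows the coupler tilted in line above the nipple. In the scene crop the mouth is at about (594,68) and the tip at about (603,118). I'll compare both with their predictions to cancel the camera bias.

Run:
```python
from h import *
p=env.camera_params("scene"); print(mouth())
x,r=tool(); im=cv2.imread("pics/s7.png").max(2)
print("mouth pred",proj(p,x+r.apply([0,0,.057])),"sleeve top pred",proj(p,x+r.apply([0,0,.007])),"tip pred",proj(p,FOOT+AX*.042),"collar pred",proj(p,FOOT+AX*.016))
for y in range(178,216,2): print(y,im[y,196:226].tolist())
```

```text
('z', np.float64(76.3), 'lateral mm', array([3.1, 0.3, 1.5]), 'angle', np.float64(0.004))
mouth pred [207.94479775 191.00682214] sleeve top pred [205.40695177 171.23997207] tip pred [209.67498188 204.02570839] collar pred [210.96592046 213.92033207]
178 [94, 106, 109, 107, 95, 76, 58, 54, 65, 64, 72, 81, 86, 88, 86, 91, 94, 90, 109, 134, 154, 161, 158, 159, 157, 155, 140, 121, 122, 144]
180 [156, 161, 161, 156, 131, 93, 60, 59, 62, 65, 63, 66, 78, 81, 81, 83, 92, 96, 112, 139, 152, 159, 161, 153, 137, 118, 114, 121, 136, 152]
182 [163, 159, 157, 159, 149, 113, 76, 54, 54, 57, 63, 68, 68, 79, 88, 86, 94, 96, 110, 137, 156, 162, 158, 143, 118, 109, 124, 138, 157, 156]
184 [159, 159, 159, 166, 161, 135, 92, 61, 58, 57, 69, 71, 70, 77, 84, 91, 91, 96, 111, 134, 154, 152, 138, 116, 112, 120, 136, 151, 160, 160]
186 [165, 158, 164, 162, 162, 138, 88, 58, 57, 56, 65, 69, 74, 81, 81, 89, 90, 96, 103, 125, 145, 133, 103, 103, 123, 143, 160, 162, 158, 159]
188 [159, 163, 162, 159, 161, 141, 107, 69, 56, 59, 62, 69, 72, 77, 83, 86, 92, 95, 100, 113, 113, 101, 105, 116, 139, 155, 157, 160, 161, 
[... 1258 characters left out ...]
159, 153, 129, 104, 104, 115, 124, 118, 90, 83, 95, 102, 115, 132, 147, 158, 159, 155, 157, 157, 159, 155, 158, 156, 160]
208 [157, 161, 157, 156, 160, 155, 128, 102, 99, 115, 127, 131, 111, 82, 70, 84, 94, 111, 133, 151, 162, 157, 160, 159, 161, 159, 161, 158, 155, 163]
210 [157, 156, 157, 152, 143, 114, 85, 90, 102, 119, 126, 122, 99, 78, 75, 89, 102, 109, 106, 124, 143, 157, 161, 160, 157, 162, 160, 157, 159, 159]
212 [155, 160, 157, 145, 109, 80, 71, 69, 71, 73, 77, 77, 67, 70, 66, 68, 75, 82, 94, 115, 137, 148, 154, 153, 155, 161, 159, 162, 161, 159]
214 [159, 155, 143, 116, 86, 78, 67, 66, 68, 64, 62, 53, 53, 60, 68, 73, 78, 84, 100, 99, 98, 107, 127, 147, 152, 155, 161, 159, 159, 158]
```

Both are biased by the same +1 px, so they line up sideways. Approaching with the small lateral correction.

```bash
python3 -m inch '[[-1,[0.01,-0.02,0.07],[0,0,0]],[-1,[0.01,-0.02,0.14],[0,0,0]],[-1,[0.01,-0.02,0.2],[0,0,0]],[-1,[0.01,-0.02,0.2],[0,0,0]],[-1,[0.01,-0.02,0.2],[0,0,0]]]'
python3 - <<'E'
from h import *
print(mouth(),nip(.028))
E
```

```text
time: 13.9
ee_pos: [0.5368, -0.1149, 0.1513]
eef_rot: [1.394, 2.372, 0.367]
force: [0.4, -0.6, -1.9]
gripper_width: 0.0239
finger_force: 60.0
('z', np.float64(45.1), 'lateral mm', array([-1.3,  0.8, -0.6]), 'angle', np.float64(0.001)) (array([-0.01 ,  0.006,  0.114]), array([ 0.,  0., -0.]))
```

```bash
python3 -m inch '[[-1,[-0.005,0.005,0.04],[0,0,0]],[-1,[-0.005,0.005,0.08],[0,0,0]],[-1,[-0.005,0.005,0.11],[0,0,0]],[-1,[-0.005,0.005,0.11],[0,0,0]]]'
python3 - <<'E'
from h import *
s=env.get_state(); print(mouth(),nip(.016),s["moment"].round(2),s["force"].round(1))
E
```

```text
time: 14.23
ee_pos: [0.5449, -0.1147, 0.1365]
eef_rot: [1.394, 2.372, 0.367]
force: [-0.6, 0.5, -2.2]
gripper_width: 0.0237
finger_force: 60.0
('z', np.float64(28.2), 'lateral mm', array([-0.5,  0.4, -0.2]), 'angle', np.float64(0.001)) (array([-0.004,  0.002,  0.081]), array([0., 0., 0.])) [-0.13  0.48  0.03] [-0.6  0.5 -2.2]
```

```bash
python3 -m inch '[[-1,[0,0,0.03],[0,0,0]],[-1,[0,0,0.06],[0,0,0]],[-1,[0,0,0.09],[0,0,0]],[-1,[0,0,0.09],[0,0,0]],[-1,[0,0,0.09],[0,0,0]]]'
python3 - <<'E'
from h import *
s=env.get_state(); print(mouth(),nip(.008),s["moment"].round(2),"axial",(s["force"]@AX).round(1))
E
```

```text
time: 14.65
ee_pos: [0.5512, -0.1148, 0.1251]
eef_rot: [1.394, 2.37, 0.366]
force: [5.0, -3.9, -6.1]
gripper_width: 0.0237
finger_force: 60.0
('z', np.float64(15.2), 'lateral mm', array([ 0.2, -0.3,  0.1]), 'angle', np.float64(0.003)) (array([ 0.001, -0.   ,  0.048]), array([0.001, 0.001, 0.   ])) [-1.13  0.07 -0.46] axial -7.5
```

```bash
python3 -m inch '[[-1,[0,0,0.02],[0,0,0]],[-1,[0,0,0.04],[0,0,0]],[-1,[0,0,0.055],[0,0,0]],[-1,[0,0,0.055],[0,0,0]],[-1,[0,0,0.055],[0,0,0]]]'
python3 - <<'E'
from h import *
s=env.get_state(); print(mouth(),nip(.008),s["moment"].round(2),"axial",(s["force"]@AX).round(1))
E
```

```text
time: 15.07
ee_pos: [0.5543, -0.1145, 0.1188]
eef_rot: [1.393, 2.369, 0.366]
force: [-17.5, -5.6, 27.3]
gripper_width: 0.0239
finger_force: 60.0
('z', np.float64(8.3), 'lateral mm', array([ 0.3, -0.2,  0.1]), 'angle', np.float64(0.004)) (array([ 0.001, -0.   ,  0.002]), array([ 0.001,  0.002, -0.   ])) [-1.15  1.08 -0.53] axial 32.3
```

```bash
python3 -m inch '[[-1,[0,0,0],[0,0,0]],[-1,[0,0,0],[0,0,0]],[-1,[0,0,0],[0,0,0]],[-1,[0,0,0],[0,0,0]]]'
python3 - <<'E'
from h import *
s=env.get_state(); print(mouth(),"axial",(s["force"]@AX).round(1))
s=env.camera("scene")[:,:,::-1]; w=env.camera("wrist")[:,:,::-1]; o=np.zeros((300,800,3),np.uint8)
o[:,:400]=cv2.resize(w,(400,300)); o[:,400:]=cv2.resize(s[160:265,170:310],(400,300),interpolation=2); cv2.imwrite("pics/fin.png",o)
E
```

```text
time: 15.4
ee_pos: [0.5543, -0.1145, 0.1188]
eef_rot: [1.393, 2.369, 0.366]
force: [-16.8, -5.9, 27.7]
gripper_width: 0.0238
finger_force: 60.0
('z', np.float64(8.3), 'lateral mm', array([ 0.3, -0.2,  0.2]), 'angle', np.float64(0.004)) axial 32.5
```

View pics/fin.png

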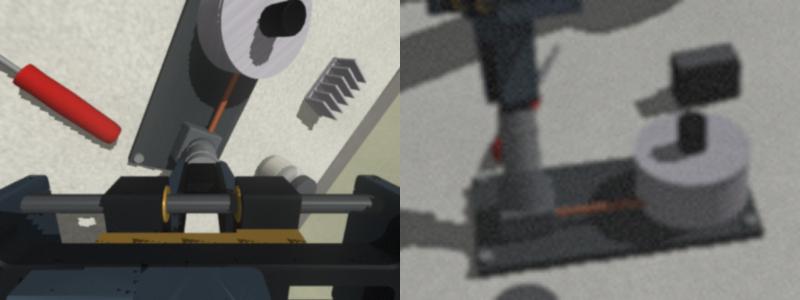

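The picture shows the coupler fully down on the nipple, still gripped, at crop (525,160), and the lid level on the pot at (693,145). Handing in.

```bash
python3 -c "
from station import env
print(env.job_done())"
```

```text
the job is handed in; nothing more can be done
None
```

I handed the job in at about 15.5 s of the 54 s: the lid looked level and seated on the pot, and the arm is still gripping the coupler and pressing it on the nipple at about 32 N, its mouth about 8 mm up the axis as with the collar at its stop; no verdict was returned.

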